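# Show the drive's hidden code to the scanner in a mirror

### The job

Start the bench code scanner by squeezing its trigger fully in and letting it go; then pick up the inspection mirror by its handle and hold it up in front of the scanner, straight out from the code label on the frequency drive and turned so that the scanner, looking straight ahead, sees the code square-on in the middle of the glass. Finish while still holding the mirror steady at that angle, clear of everything: do not put it down or let go. Keep the fingers off the mirror head, do not bump the drive, and leave the spare contactor, the screwdriver and the bottle where they are.

Things in the scene. Friction and masses are not known exactly. Their poses are not given: they have to be found in the camera images.
- station: Fixed: mounting plate 200 x 400 mm, 3 mm thick, on the bench against a 20 mm high aluminium fence; the scanner's bracket is bolted to the fence's right end. Origin on the bench at the plate's fence edge: plate x -200 to 0, y -190 to 210 mm, fence x 0 to 20, y -300 to 210. x away from the robot, y left, z up. Its duct and terminals are under 55 mm high, its two contactors (plate ends) 95 mm.
- scanner: Pistol-grip code scanner strapped on its side to the bracket, fixed, axes as station. Origin inside the head, 85 mm above the bench, on the line of sight, which runs along +y. Head x +-30, y -62 to 50, z +-36 mm. The grip sticks out level towards the robot: x -28 to -126, y -52 to -20, z +-14 mm, free above and below; the trigger is on its +y side.
- scan_window (a point): Centre of the scanner's window, at the front (+y) end of the head, 51 mm ahead of the scanner's origin on its line of sight.
- squeeze_spot (a point): Fixed point at scanner x -68, y -31, z 0 mm (40 mm from the head): midway between the grip's back and the front of the fully squeezed trigger. One finger goes behind the grip (-y), the other before the trigger (+y), closing along the scanner's y: 52 mm over grip and free trigger here, 42 mm when fully squeezed.
- trigger_pad (a point): Front (+y) face of the trigger blade, 38 mm from its hinge, mid-width: where a finger presses; moves with the trigger. The blade is 54 mm long, 18 mm wide (z).
- trigger (a joint): Trigger angle (rad): 0 free, 0.24 squeezed fully in (end stop). Hinged at the head end of the grip with a return spring: about 3 N at the pad to start, 8 N at the stop; springs back by itself to 0.
- drive: Frequency drive, dark grey box with a ribbed aluminium heat sink below, 72 (x) x 140 (y) x 124 mm (z), screwed to the plate at varying places along it (fixed). Origin: centre of its underside, 3 mm above the bench; axes as the station's. The code label is on the side that faces away from the robot (+x).
- code (a point): Centre of the square code (36 mm, black cells on a 48 mm white label) on the drive's +x side face, 82 mm above the drive's underside, 85 mm above the bench: level with the scanner's line of sight. The label faces straight along the drive's +x.
- view_spot (a point): Where the scanner's line of sight crosses the line straight out of the code: 108 mm from the code along the drive's +x, 85 mm above the bench. The centre of the glass belongs here. Its x axis is the way the glass must face (level, midway between the directions to the code and to the scanner window, 45 degrees from each); z is up.
- mirror: Loose hand inspection mirror, about 0.16 kg, lying on the bench: black rubber handle 110 x 24 (y) x 26 mm (z) with flat sides, thin steel rod, stiff ball link, mirror head standing on edge. Origin: centre of the handle's underside (handle x -55 to 55 mm). x points along the rod to the head, z up as it lies; centre of mass about 37 mm ahead of the origin.
- glass: The mirror head, rigidly part of the mirror: 90 x 54 mm glass in a 96 x 60 mm frame, 7 mm thick. Origin: centre of the glass face, 165 mm ahead of the mirror's origin and 30 mm above the handle's underside. x is the normal out of the reflecting face: level as the tool lies, turned 45 degrees to the right of the rod's forward direction seen from above; z is up as it lies.
- spare_contactor: Bystander: loose spare contactor, black block 75 x 45 x 85 mm, 0.35 kg, standing on the bench. Origin: centre of its underside.
- screwdriver: Bystander: screwdriver lying on the bench, about 0.2 m long. Origin under its middle.
- bottle: Bystander: clear drink bottle, 64 mm across, 190 mm high, standing. Origin: centre of its underside.

How it is judged:
By the outcome, as a careful person would: the job done as asked, in the order asked, and still so for the second after the job is handed in, while the arm keeps its last pose, push and grip.
It also fails if it takes over 45 s, if anything falls off the work surface, if the arm or the gripper's body presses on something with over 40 N, if the wrist force passes 120 N, or if a joint passes its speed limit or range.

### The arm

A 6-joint arm with a two-finger parallel gripper is mounted at the origin on the work surface. World frame = base frame: x ahead of the robot, y to its left, z up, the work surface at z = 0. Lengths are in m, angles in degrees, forces in N, time in s.
With the tool pointing down it reaches from about 0.25 to 0.725 m from the base axis. Payload 9.7 kg.
Tool frame: the origin (TCP) lies midway between the tips of the shut fingers; the grasp point (between the pads) lies 19 mm behind it (bot.pinch_z is the distance from the TCP to the grasp point, in m); z points along the fingers, y is the line along which they close (so a half turn about z gives the same grasp; the last joint's range is limited). The gripper opens to 85 mm and grips with 20 to 120 N. Pads are 22 mm wide; open, the fingers measure 114 mm over their backs; the gripper's body (76 mm by 85 mm) begins 54 mm behind the grasp point. The pads swing forward as they close: fully open they stand 13 mm farther back than shut.
Start: joints at [70.187, 4.979, 10.078, 95.1, 0, 90], TCP at [0.186, 0.517, 0.231] pointing down, gripper open.
Joint ranges: [-179.16, 179.16], [-48.56, 103.87], [-65.8, 70.77], [-126.05, 130.52], [-82.76, 87.17], [-180, 180]. Speed limits (degrees/s): [127.2, 127.2, 147.25, 180, 180, 180].

### API

Orientations are given as [roll, pitch, yaw] about the fixed x, y, z axes, in that order (R = Rz(yaw) Ry(pitch) Rx(roll)).
In Python, from workcell import sensors, camera, ticket, bot gives the robot as it stands.
- The arm moves only by the shell command python3 -m handwheel 'ROWS' [FORCE]. ROWS is a JSON object of lists of equal length, an entry for each row: "gripper": the opening, from -1 (shut) to 1 (fully open); "slide": the shift along the tool's x, y, z in mm, a list of three; "yaw": the turn about the tool's z in rad. A call has 1 to 8 rows; each row shifts and turns the commanded pose from where the row before left it, along the tool's axes as they then stand; what a row does not reach is not made up. A row lasts 1/12 s, in which the tool goes at most 41.7 mm and 7.16 degrees, less where a joint would pass 70% of its speed; a pose out of reach is approached as far as the arm can. A call is refused whole if a number of a shift passes 41.7 or a number of a turn 0.125, either way. A call with a gripper value outside its range is refused whole. The fingers move at their own pace and stop on an object; FORCE is the grip in N (left out, the last holds). Time passes only in rows, so rows that do not move let the fingers close. It gives the time, the measured TCP pose, the force, the opening and the grip force at its end, in the units of the state.
- sensors.get_obs(): the state, without advancing time (a new reading comes with each control period).
- camera(name): name is "side" or "top" or "wrist"; returns a dict with "img" (400x640x3 uint8, red, green, blue), "fx", "fy", "cx", "cy" (pixels), "dist" ([k1, k2, p1, p2, k3] as OpenCV has them; the pictures are not rectified), "R" (3x3) and "t" (3): a world point X has camera coordinates R X + t. Camera axes: x right, y down, z forward; pixel columns grow to the right and rows downward; lengths in m; the calibration is good to about 2 mm. A picture is of the moment at which its call begins. There is no depth.
- ticket.job_done(): hands the job in; it is judged then, once.
The state is a dict: "time": time; "q": joint angles; "qd": joint speeds; "joint_efforts": joint torques, N m; "ee_pos": TCP position; "tcp_rot": TCP orientation; "wrist_force": force on the tool from outside, world axes, zero at the start; "torque": the same for the moment, N m; "opening": finger opening in m; "grasp_force": force on a finger pad.
Only numpy, scipy, OpenCV 4.12 (cv2) and the standard library are available. Lean on these libraries where they do the work, as an engineer would, in place of code of your own. Each camera call takes 0.05 s, during which the arm holds its last target. There are 200 camera calls.

## Working session

There is one attempt and no reset: what is moved stays moved. The work goes in short steps, Python scripts to look and compute and a shell command to move; the robot and the scene stay as the last step left them, time stands still between calls to the robot, and variables do not carry over. Pictures are saved under pics/ and viewed, at most 10 in all, crops included, and the job is handed in when it is done.

```bash
ls; mkdir -p pics
python3 - <<'E'
from workcell import sensors, camera, ticket, bot
import cv2,numpy as np
print(sensors.get_obs(), bot.pinch_z)
for n in("side","top"):
    c=camera(n); cv2.imwrite(f"pics/{n}0.png",c["img"][:,:,::-1]); print(n,{k:np.round(c[k],4).tolist() for k in c if k!="img"})
E
```

```text
pics
{'time': 0.0, 'q': array([ 7.01871129e+01,  5.01320550e+00,  1.00344574e+01,  9.50996255e+01,
       -1.98834716e-03,  9.00026502e+01]), 'qd': array([-0.09854498,  0.02598943,  0.08186673, -0.08860184,  0.00926507,
       -0.0661855 ]), 'joint_efforts': array([-1.57746097e-03, -5.20393574e+01,  4.64802861e+01,  1.63009192e-02,
       -1.18598159e-04, -1.09212756e-06]), 'ee_pos': array([0.1863545, 0.5172253, 0.2305629]), 'tcp_rot': array([-1.79921627e+02,  1.99197048e-03,  1.60184465e+02]), 'wrist_force': array([ 0.21544704,  0.03529044, -0.14450377]), 'torque': array([-0.00263683,  0.04255039, -0.00033597]), 'grasp_force': 0.0, 'opening': 0.08509367888721393} 0.0187
side {'fx': 397.6738, 'fy': 397.6738, 'cx': 322.5063, 'cy': 200.4813, 'dist': [-0.0902, 0.0, 0.0, 0.0, 0.0], 'R': [[-0.9981, -0.0614, -0.0033], [-0.0278, 0.4986, -0.8664], [0.0549, -0.8646, -0.4994]], 't': [0.5721, 0.0377, 0.9781]}
top {'fx': 467.8206, 'fy': 467.8206, 'cx': 311.4887, 'cy': 197.7282, 'dist': [-0.0523, 0.0, 0.0, 0.0, 0.0], 'R': [[0.0029, -0.9999, 0.0135], [-0.9834, -0.0053, -0.1815], [0.1816, -0.0127, -0.9833]], 't': [0.0626, 0.5638, 1.0848]}
```

View pics/top0.png

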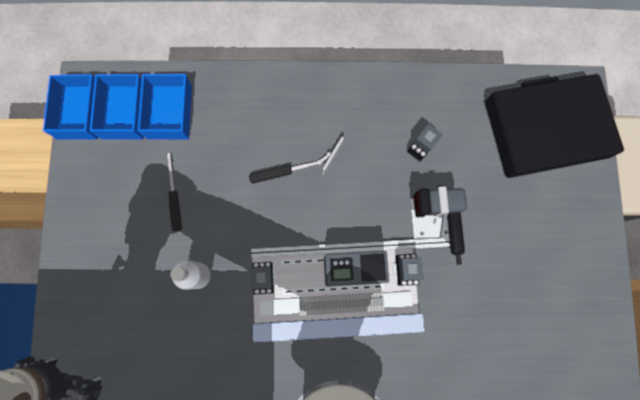

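View pics/side0.png

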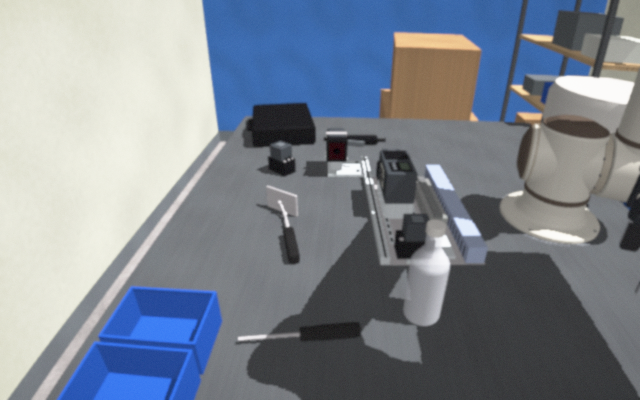

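The top view shows the mirror (handle 250–290,172; head ~333,152), the scanner (440,200) with its grip running down to (458,262), and the drive at (357,270). The side view shows the scanner window (337,148), drive (397,175), mirror handle (290,243) and head (283,200). I'll enlarge both views to get accurate picks.

Run:
```python
import cv2
def crop(n,x0,y0,w,h,s,o):
    i=cv2.imread(f"pics/{n}.png")[y0:y0+h,x0:x0+w]; i=cv2.resize(i,None,fx=s,fy=s,interpolation=cv2.INTER_CUBIC)
    for k in range(0,w,20):
        cv2.putText(i,str(x0+k),(int(k*s),8),0,.3,(0,255,255)); cv2.line(i,(int(k*s),0),(int(k*s),int(h*s)),(0,255,255) if k%100==0 else (0,120,120),1)
    for k in range(0,h,20):
        cv2.putText(i,str(y0+k),(0,int(k*s)+8),0,.3,(0,255,255)); cv2.line(i,(0,int(k*s)),(int(w*s),int(k*s)),(0,120,120),1)
    cv2.imwrite(f"pics/{o}.png",i)
crop("top0",240,120,240,180,3.3,"topc"); crop("side0",240,120,160,150,4,"sidec")
```

```text
(no output)
```

View pics/topc.png

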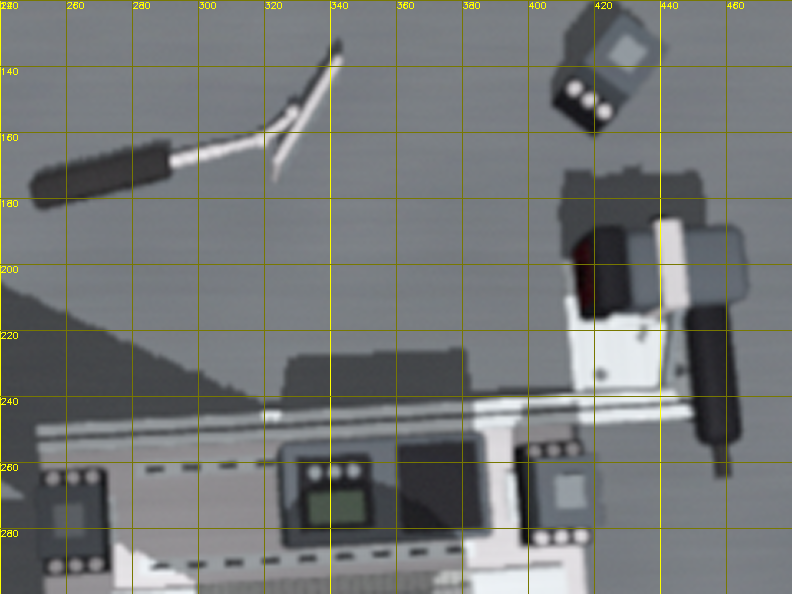

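View pics/sidec.png

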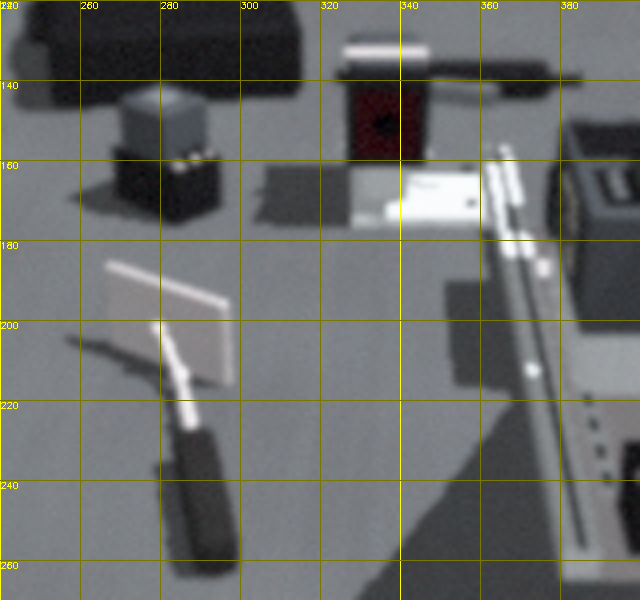

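The enlarged crops show the mirror handle ends at top-image pixels (251,179) and (291.5,168), the drive top corners near (325.5,254), (387,251), (388,282) and (325,286), and the grip end at (458,254). I'll fit the poses of the fixtures and the mirror to both views together.

```bash
cat > h.py <<'E'
import numpy as np, cv2
from scipy.optimize import least_squares
from scipy.spatial.transform import Rotation as Ro
def cal(c): return dict(K=np.array([[c["fx"],0,c["cx"]],[0,c["fy"],c["cy"]],[0,0,1.]]),D=np.array(c["dist"],float),R=np.array(c["R"]),t=np.array(c["t"]))
def proj(c,P): return cv2.projectPoints(np.atleast_2d(np.array(P,float)),cv2.Rodrigues(c["R"])[0],c["t"],c["K"],c["D"])[0].reshape(-1,2)
def ray(c,uv):
    n=cv2.undistortPoints(np.array([[uv]],float),c["K"],c["D"])[0,0]
    return -c["R"].T@c["t"], c["R"].T@np.array([n[0],n[1],1])
def tri(obs):  # [(cal,uv)...]
    A=np.zeros((3,3));b=np.zeros(3)
    for c,uv in obs:
        o,d=ray(c,uv); d/=np.linalg.norm(d); M=np.eye(3)-np.outer(d,d); A+=M;b+=M@o
    return np.linalg.solve(A,b)
E
python3 - <<'E'
from h import *
from workcell import camera
T=cal(camera("top")); S=cal(camera("side"))
t=lambda a,b:(T,(240+a/3.3,120+b/3.3)); s=lambda a,b:(S,(240+a/4,120+b/4))
pt=lambda p,o:np.array([p[0]+np.cos(p[2])*o[0]-np.sin(p[2])*o[1],p[1]+np.sin(p[2])*o[0]+np.cos(p[2])*o[1],o[2]])
q=.7071
mir=[(t(36,194),(-.055,0,.013)),(t(170,158),(.055,0,.013)),(t(340,42),(.165+.048*q-.002,.048*q+.002,.06)),(t(276,176),(.165-.048*q-.002,-.048*q+.002,.06)),
 (s(106,263),(.165+.048*q-.002,.048*q+.002,.06)),(s(229,303),(.165-.048*q-.002,-.048*q+.002,.06)),(s(232,384),(.165-.048*q-.002,-.048*q+.002,0)),(s(212,568),(-.055,0,.013))]
f=lambda p:np.concatenate([proj(c,pt(p,o))[0]-uv for (c,uv),o in mir])
r=least_squares(f,[.5,.2,-1.4],loss="soft_l1");print("mirror",r.x,np.degrees(r.x[2]));print(f(r.x).round(1).reshape(-1,2).tolist())
# p: st x,y,yaw, scanner sx,sy, drive dx,dy
o=[]
st=[(t(38,427),(.02,.21,.02)),(t(693,416),(0,-.30,.02))]
dr=[(t(282,441),(.036,.07,.127)),(t(486,431),(.036,-.07,.127)),(t(489,534),(-.036,-.07,.127)),(t(280,549),(-.036,.07,.127))]
sc=[(t(748,226),(.03,-.062,.121)),(t(748,306),(-.03,-.062,.121)),(t(594,228),(.03,.05,.121)),(t(597,316),(-.03,.05,.121)),(t(697,443),(-.126,-.02,.099)),(t(740,440),(-.126,-.052,.099)),
 (s(349,163),(.03,.05,.049)),(s(427,160),(-.03,.05,.049))]
def g(p):
    e=[]
    for l,off in((st,(0,0)),(dr,p[5:7]),(sc,p[3:5])):
        for (c,uv),o in l: e.append(proj(c,pt(p,(o[0]+off[0],o[1]+off[1],o[2])))[0]-uv)
    return np.concatenate(e)
r=least_squares(g,[.3,.0,0,.1,-.3,-.07,0],loss="soft_l1");p=r.x;print("st",p,np.degrees(p[2]));print(g(p).round(1).reshape(-1,2).tolist())
P=lambda off,o:pt(p,(o[0]+off[0],o[1]+off[1],o[2]))
print("code",P(p[5:7],(.036,0,.085)),"squeeze",P(p[3:5],(-.068,-.031,.085)),"scan",P(p[3:5],(0,0,.085)),"gripend",P(p[3:5],(-.126,-.036,.085)))
vs=P((0,0),(p[5]+.144,p[6],.085)); print("view by code",vs,"line x mismatch",p[3]-p[5]-.144)
# triangulation checks
print("grip end tri",tri([t(718,442),s(552,70)]),"scanner face bottom",tri([t(594,316),s(427,85)]))
print("head corner tri",tri([t(340,42),s(106,263)]),tri([t(276,176),s(229,303)]), "handle end", tri([t(36,194),s(212,568)]))
E
```

```text
mirror [ 0.63230238  0.16954069 -1.32699216] -76.03105047094358
[[-2.1, -0.2], [-0.3, 0.7], [0.1, 4.4], [-0.4, -4.0], [0.1, -1.4], [-0.5, -1.0], [-0.4, 0.0], [0.5, -2.8]]
st [ 0.43252101  0.0080736   0.053175    0.09964479 -0.24445066 -0.04270736
 -0.03970771] 3.046702924342326
[[-3.3, -0.6], [5.3, 0.5], [-1.5, -0.3], [-0.6, -0.4], [1.0, 1.1], [0.9, -0.1], [-0.7, -1.7], [2.2, -0.3], [-1.9, -0.1], [-0.4, -0.9], [0.9, 1.9], [1.5, 2.0], [-0.7, 1.4], [0.7, 2.1]]
code [ 0.42793359 -0.03193448  0.085     ] squeeze [ 0.47876126 -0.26530581  0.085     ] scan [ 0.5450175  -0.23073543  0.085     ] gripend [ 0.42110899 -0.27338144  0.085     ]
view by code [ 0.53578093 -0.02619429  0.085     ] line x mismatch -0.001647843060069737
grip end tri [ 0.42403829 -0.27245298  0.09194828] scanner face bottom [ 0.51390673 -0.18359111  0.11191575]
head corner tri [ 0.72080134 -0.01299973  0.0575503 ] [0.62757645 0.03542746 0.05574849] handle end [0.62086217 0.2189669  0.00243978]
```

The fit agrees with the description: the line through the code and the scanner line differ by only 1.6 mm. The trigger comes first, so I'll turn the tool to yaw ~3° and then travel over.

```bash
python3 -m handwheel '{"gripper":[1,1,1,1,1,1,1,1],"slide":[[0,0,-20],[0,0,-20],[0,0,0],[0,0,0],[0,0,0],[0,0,0],[0,0,0],[0,0,0]],"yaw":[0.125,0.125,0.125,0.125,0.125,0.125,0.125,0.125]}'
python3 -m handwheel '{"gripper":[1,1,1,1,1,1,1,1],"slide":[[0,0,0],[0,0,0],[0,0,0],[0,0,0],[0,0,0],[0,0,0],[0,0,0],[0,0,0]],"yaw":[0.125,0.125,0.125,0.125,0.125,0.125,0.125,0.125]}'
python3 -m handwheel '{"gripper":[1,1,1,1,1,1,1],"slide":[[0,0,0],[0,0,0],[0,0,0],[0,0,0],[0,0,0],[0,0,0],[0,0,0]],"yaw":[0.125,0.125,0.125,0.125,0.125,0.117,0]}'
```

```text
time: 0.87
ee_pos: [0.1864, 0.5174, 0.2711]
tcp_rot: [-180.0, 0.0, 102.5]
wrist_force: [-0.3, -0.5, 0.2]
opening: 0.0854
grasp_force: 0.0
time: 1.53
ee_pos: [0.2869, 0.4616, 0.271]
tcp_rot: [-175.1, 0.9, 55.6]
wrist_force: [-0.8, 0.7, 0.1]
opening: 0.0853
grasp_force: 0.0
time: 2.12
ee_pos: [0.4161, 0.3113, 0.2711]
tcp_rot: [-168.2, 7.0, 30.4]
wrist_force: [-0.3, -0.3, 0.0]
opening: 0.0855
grasp_force: 0.0
```

```bash
python3 -c "
from workcell import sensors
o=sensors.get_obs();print(o['q'].round(1),o['ee_pos'],o['tcp_rot'])"
```

```text
[ 30.4   8.4  17.2 105.9  11.8 179.9] [0.41608138 0.31128333 0.2710526 ] [-168.1970318     7.0192807    30.41824589]
```

```bash
python3 -m handwheel '{"gripper":[1,1],"slide":[[0,0,0],[0,0,0]],"yaw":[0,0]}'
python3 -m handwheel '{"gripper":[1,1,1],"slide":[[0,30,0],[0,30,0],[0,0,0]],"yaw":[0,0,0]}'
```

```text
time: 2.28
ee_pos: [0.4135, 0.3154, 0.2717]
tcp_rot: [-168.2, 6.9, 30.9]
wrist_force: [0.3, -0.3, 0.3]
opening: 0.0854
grasp_force: 0.0
time: 2.53
ee_pos: [0.4431, 0.2626, 0.2584]
tcp_rot: [-168.2, 6.9, 31.0]
wrist_force: [-0.3, 1.3, -0.2]
opening: 0.0852
grasp_force: 0.0
```

```bash
python3 -c "
from workcell import sensors,bot,camera
print([ (a,getattr(bot,a)) for a in dir(bot) if a[0]!='_']); o=sensors.get_obs();print(o['q'].round(2))
import workcell;print([a for a in dir(workcell) if a[0]!='_'])"; python3 -m handwheel --help | head -20
```

```text
[('PlanningError', <class 'workcell.PlanningError'>), ('pinch_z', 0.0187)]
[ 24.63   8.61  16.03 105.62  10.93 173.58]
['bot', 'camera', 'sensors', 'ticket']invalid input: not JSON, or not a number
```

The last joint ran into its limit and left the tool tilted ~13.6°. A yaw command alone can't remove that. I'll carry the tool to the azimuth where the tilt is purely radial, then pull against the reach limit so it straightens.

```bash
cat > w.py <<'E'
# usage: w.py X Y Z (target) -> total slide mm in tool axes; prints tilt direction
import sys,numpy as np
from scipy.spatial.transform import Rotation as Ro
from workcell import sensors
o=sensors.get_obs();R=Ro.from_euler("xyz",o["tcp_rot"],degrees=True)
z=R.apply([0,0,1]);print("t",round(float(o["time"]),2),"q",o["q"].round(1),"p",o["ee_pos"].round(4),"rpy",o["tcp_rot"].round(2),"tip az",np.degrees(np.arctan2(z[1],z[0])).round(1),"tilt",np.degrees(np.arccos(-z[2])).round(2))
if len(sys.argv)>3:
    d=np.array(list(map(float,sys.argv[1:4])))-o["ee_pos"];s=R.inv().apply(d)*1000
    n=int(np.ceil(abs(s).max()/40));print("slide",s.round(1),"rows",n,"each",(s/n).round(2))
E
python3 w.py 0.545 -0.30 0.30
```

```text
t 2.53 q [ 24.6   8.6  16.  105.6  10.9 173.6] p [0.4431 0.2626 0.2584] rpy [-168.23    6.93   30.98] tip az 151.1 tilt 13.63
slide [-205.8  520.1 -125.6] rows 14 each [-14.7   37.15  -8.97]
```

```bash
python3 -m handwheel '{"gripper":[1,1,1,1,1,1,1],"slide":[[-14.7,37.2,-9],[-14.7,37.2,-9],[-14.7,37.2,-9],[-14.7,37.2,-9],[-14.7,37.2,-9],[-14.7,37.2,-9],[-14.7,37.2,-9]],"yaw":[0,0,0,0,0,0,0]}'
python3 -m handwheel '{"gripper":[1,1,1,1,1,1,1,1],"slide":[[-14.7,37.2,-9],[-14.7,37.2,-9],[-14.7,37.2,-9],[-14.7,37.2,-9],[-14.7,37.2,-9],[-14.7,37.2,-9],[-14.7,37.2,-9],[0,0,0]],"yaw":[0,0,0,0,0,0,0,0]}'
python3 w.py 0.72 -0.3965 0.30
```

```text
time: 3.12
ee_pos: [0.4933, -0.0178, 0.2806]
tcp_rot: [-168.2, 6.8, 31.1]
wrist_force: [1.6, 0.8, -0.3]
opening: 0.0856
grasp_force: 0.0
time: 3.78
ee_pos: [0.546, -0.3005, 0.2962]
tcp_rot: [-168.1, 7.0, 30.9]
wrist_force: [0.5, -0.3, -2.5]
opening: 0.0855
grasp_force: 0.0
t 3.78 q [-2.890e+01  3.710e+01  5.800e+01  1.246e+02  1.000e-01  1.210e+02] p [ 0.546  -0.3005  0.2962] rpy [-168.06    7.01   30.85] tip az 150.8 tilt 13.82
slide [ 99.  164.7 -51.2] rows 5 each [ 19.79  32.93 -10.24]
```

```bash
python3 -m handwheel '{"gripper":[1,1,1,1,1],"slide":[[19.8,32.9,-10.2],[19.8,32.9,-10.2],[19.8,32.9,-10.2],[19.8,32.9,-10.2],[0,0,0]],"yaw":[0,0,0,0,0]}'
python3 w.py 0.77 -0.424 0.30
```

```text
time: 4.2
ee_pos: [0.5638, -0.3055, 0.2912]
tcp_rot: [-166.6, 7.8, 31.3]
wrist_force: [-0.9, -0.5, -0.1]
opening: 0.0856
grasp_force: 0.0
t 4.2 q [-28.5  45.7  70.7 130.5   0.2 121.1] p [ 0.5638 -0.3055  0.2912] rpy [-166.55    7.79   31.25] tip az 150.8 tilt 15.51
slide [112.6 197.  -72.1] rows 5 each [ 22.51  39.39 -14.41]
```

```bash
python3 w.py 0.52 -0.285 0.30;  python3 w.py 0.5638 -0.3055 0.3312
```

```text
t 4.2 q [-28.5  45.7  70.7 130.5   0.2 121.1] p [ 0.5638 -0.3055  0.2912] rpy [-166.55    7.79   31.25] tip az 150.8 tilt 15.51
slide [-27.7 -40.3   4.4] rows 2 each [-13.86 -20.14   2.21]
t 4.2 q [-28.5  45.7  70.7 130.5   0.2 121.1] p [ 0.5638 -0.3055  0.2912] rpy [-166.55    7.79   31.25] tip az 150.8 tilt 15.51
slide [ -5.4  -9.2 -38.5] rows 1 each [ -5.39  -9.17 -38.55]
```

```bash
python3 -m handwheel '{"gripper":[1,1,1,1],"slide":[[-13.9,-20.1,2.2],[-13.9,-20.1,2.2],[-13.9,-20.1,2.2],[0,0,0]],"yaw":[0,0,0,0]}'
python3 w.py
python3 -m handwheel '{"gripper":[1,1,1,1],"slide":[[-5.4,-9.2,-38.5],[-5.4,-9.2,-38.5],[-5.4,-9.2,-38.5],[0,0,0]],"yaw":[0,0,0,0]}'
python3 w.py
```

```text
time: 4.53
ee_pos: [0.4998, -0.2762, 0.3081]
tcp_rot: [-166.7, 7.7, 31.2]
wrist_force: [-0.1, -0.6, 0.8]
opening: 0.0854
grasp_force: 0.0
t 4.53 q [-2.900e+01  2.870e+01  4.660e+01  1.232e+02  1.000e-01  1.207e+02] p [ 0.4998 -0.2762  0.3081] rpy [-166.7     7.71   31.18] tip az 150.7 tilt 15.33
time: 4.87
ee_pos: [0.4842, -0.2674, 0.3857]
tcp_rot: [-169.5, 6.1, 30.8]
wrist_force: [-0.6, 0.3, 1.3]
opening: 0.0856
grasp_force: 0.0
t 4.87 q [-2.900e+01  2.910e+01  5.740e+01  1.305e+02  1.000e-01  1.208e+02] p [ 0.4842 -0.2674  0.3857] rpy [-169.47    6.11   30.84] tip az 150.6 tilt 12.16
```

Pushing upward against joint 4's limit takes the tilt out. I'll keep going.

```bash
python3 -m handwheel '{"gripper":[1,1,1,1,1],"slide":[[-4.5,-7.3,-39],[-4.5,-7.3,-39],[-4.5,-7.3,-39],[-4.5,-7.3,-39],[0,0,0]],"yaw":[0,0,0,0,0]}'
python3 w.py
```

```text
time: 5.28
ee_pos: [0.4436, -0.2459, 0.4499]
tcp_rot: [-174.7, 3.1, 30.4]
wrist_force: [-1.0, 0.7, 0.8]
opening: 0.0854
grasp_force: 0.0
t 5.28 q [-2.900e+01  2.020e+01  5.460e+01  1.305e+02  1.000e-01  1.207e+02] p [ 0.4436 -0.2459  0.4499] rpy [-174.65    3.08   30.41] tip az 150.3 tilt 6.17
```

```bash
python3 -m handwheel '{"gripper":[1,1,1,1],"slide":[[-2,-3,-40],[-2,-3,-40],[-2,-3,-40],[0,0,0]],"yaw":[0,0,0,0]}'
python3 w.py
```

```text
time: 5.62
ee_pos: [0.4234, -0.2355, 0.4894]
tcp_rot: [-178.7, 0.7, 30.3]
wrist_force: [-1.0, 0.1, 0.7]
opening: 0.0855
grasp_force: 0.0
t 5.62 q [-2.910e+01  1.590e+01  5.490e+01  1.305e+02  1.000e-01  1.206e+02] p [ 0.4234 -0.2355  0.4894] rpy [-178.67    0.71   30.26] tip az 148.3 tilt 1.51
```

```bash
python3 -m handwheel '{"gripper":[1,1],"slide":[[0,0,-38],[0,0,0]],"yaw":[0,0]}'
python3 w.py
python3 w.py 0.4788 -0.2653 0.23
```

```text
time: 5.78
ee_pos: [0.4195, -0.2335, 0.4995]
tcp_rot: [-179.8, 0.0, 30.2]
wrist_force: [-1.3, 1.5, 0.6]
opening: 0.0854
grasp_force: 0.0
t 5.78 q [-2.910e+01  1.510e+01  5.540e+01  1.305e+02  1.000e-01  1.206e+02] p [ 0.4195 -0.2335  0.4995] rpy [-1.7979e+02  4.0000e-02  3.0240e+01] tip az 132.1 tilt 0.22
t 5.78 q [-2.910e+01  1.510e+01  5.540e+01  1.305e+02  1.000e-01  1.206e+02] p [ 0.4195 -0.2335  0.4995] rpy [-1.7979e+02  4.0000e-02  3.0240e+01] tip az 132.1 tilt 0.22
slide [ 35.4  58.3 269.2] rows 7 each [ 5.05  8.34 38.46]
```

Vertical again (0.2°). I'll go above the squeeze spot, turn to yaw 3°, and look with the wrist camera.

```bash
python3 -m handwheel '{"gripper":[1,1,1,1,1,1,1,1],"slide":[[5,8.3,38.5],[5,8.3,38.5],[5,8.3,38.5],[5,8.3,38.5],[5,8.3,38.5],[5,8.3,38.5],[5,8.3,38.5],[0,0,0]],"yaw":[0,0,0,0,0,0,0,0]}'
python3 -m handwheel '{"gripper":[1,1,1,1,1],"slide":[[0,0,0],[0,0,0],[0,0,0],[0,0,0],[0,0,0]],"yaw":[0.119,0.119,0.119,0.118,0]}'
python3 w.py 0.4788 -0.2653 0.23
python3 - <<'E'
from h import *
from workcell import camera
c=camera("wrist");C=cal(c);i=c["img"][:,:,::-1].copy()
print("cam",-C["R"].T@C["t"])
for P in ([.4788,-.2653,.085],[.4211,-.2734,.099],[.545,-.2307,.121]):
    u=proj(C,P)[0];print(u.round(1))
for k in range(0,640,40): cv2.line(i,(k,0),(k,6),(0,255,255));cv2.putText(i,str(k),(k,16),0,.3,(0,255,255))
for k in range(0,400,40): cv2.line(i,(0,k),(6,k),(0,255,255));cv2.putText(i,str(k),(8,k+4),0,.3,(0,255,255))
cv2.imwrite("pics/wr1.png",i)
E
```

```text
time: 6.45
ee_pos: [0.4752, -0.2637, 0.2272]
tcp_rot: [-178.9, 0.5, 30.2]
wrist_force: [-0.5, 0.2, -1.8]
opening: 0.0854
grasp_force: 0.0
time: 6.87
ee_pos: [0.477, -0.2647, 0.2386]
tcp_rot: [-179.8, 0.3, 2.7]
wrist_force: [0.3, 0.4, 0.3]
opening: 0.0853
grasp_force: 0.0
t 6.87 q [-2.910e+01  4.900e+00  1.080e+01  9.630e+01  1.000e-01  1.482e+02] p [ 0.477  -0.2647  0.2386] rpy [-179.75    0.27    2.7 ] tip az 140.1 tilt 0.36
slide [1.8 0.7 8.6] rows 1 each [1.76 0.68 8.57]
cam [ 0.54578888 -0.26262967  0.3810262 ]
[326.9 182.9]
[331.8 238.3]
[291.4 117.2]
```

View pics/wr1.png

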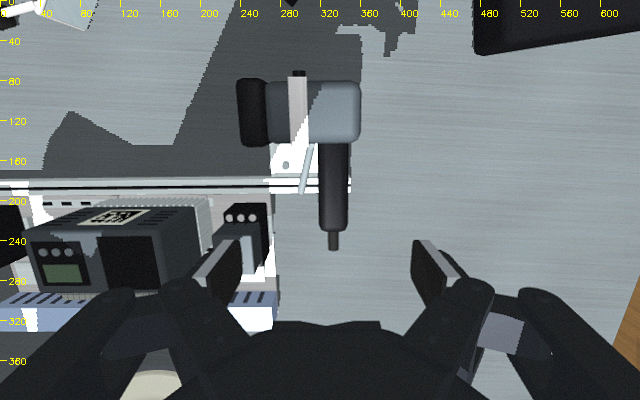

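The wrist view shows the grip at columns 319–347 ending at row 230, the head at columns 237–360 and rows 80–148, and the trigger blade from (313,145) to (300,193). The code label on the drive's far face is at about (114,217). I'll check the scanner and code positions with these.

Run:
```python
from h import *
from workcell import camera
W=cal(camera("wrist"));T=cal(camera("top"))
t=lambda a,b:(T,(240+a/3.3,120+b/3.3))
def z(uv,h,C=W):
    o,d=ray(C,uv);return (o+d*(h-o[2])/d[2]).round(4)
print("tri grip end",tri([t(718,442),(W,(333,231))]),"head right-inner",tri([t(745,306),(W,(360,142))]),"head right-outer",tri([t(745,226),(W,(360,80))]))
print("grip edges z.085 r190:",z((319,185),.09),z((347,185),.09))
print("grip end z.09",z((333,231),.092))
print("head corners z.121",z((360,80),.121),z((360,143),.121),z((237,80),.11),z((237,147),.11))
print("code",z((114,217),.085)); print("drive top edge far corners", z((198,236),.127), z((30,235),.127))
```

```text
tri grip end [ 0.42559836 -0.27456563  0.087983  ] head right-inner [ 0.52330453 -0.2973402   0.08914169] head right-outer [ 0.57602685 -0.2887405   0.12354624]
grip edges z.085 r190: [ 0.4773 -0.2571  0.09  ] [ 0.4789 -0.2866  0.09  ]
grip end z.09 [ 0.4269 -0.2749  0.092 ]
head corners z.121 [ 0.5787 -0.2883  0.121 ] [ 0.5256 -0.2928  0.121 ] [ 0.5742 -0.1796  0.11  ] [ 0.5147 -0.1779  0.11  ]
code [ 0.4269 -0.0303  0.085 ]
drive top edge far corners [ 0.4287 -0.1427  0.127 ] [0.4202 0.0228 0.127 ]
```

```bash
python3 w.py 0.482 -0.266 0.065
```

```text
t 7.02 q [-2.910e+01  4.900e+00  1.070e+01  9.620e+01  1.000e-01  1.477e+02] p [ 0.477  -0.2648  0.2377] rpy [-179.75    0.28    3.24] tip az 140.5 tilt 0.37
slide [  5.7   2.3 172.7] rows 5 each [ 1.15  0.45 34.54]
```

```bash
python3 -m handwheel '{"gripper":[1,1,1,1,1,1,1,1],"slide":[[5.7,2.3,0],[0,0,25],[0,0,25],[0,0,25],[0,0,25],[0,0,25],[0,0,25],[0,0,22]],"yaw":[0,0,0,0,0,0,0,0]}' 30
python3 -m handwheel '{"gripper":[1,1],"slide":[[0,0,0],[0,0,0]],"yaw":[0,0]}'
python3 w.py 0.482 -0.266 0.065
```

```text
time: 7.68
ee_pos: [0.4817, -0.2659, 0.0632]
tcp_rot: [-179.7, 0.3, 3.1]
wrist_force: [0.1, -0.1, 0.9]
opening: 0.0851
grasp_force: 0.0
time: 7.85
ee_pos: [0.4814, -0.2657, 0.0643]
tcp_rot: [-179.7, 0.4, 3.1]
wrist_force: [0.1, -0.8, 0.8]
opening: 0.0853
grasp_force: 0.0
t 7.85 q [-2.89e+01  5.50e+00 -7.80e+00  7.72e+01  1.00e-01  1.48e+02] p [ 0.4814 -0.2657  0.0643] rpy [-179.67    0.4     3.09] tip az 143.7 tilt 0.52
slide [ 0.6  0.3 -0.7] rows 1 each [ 0.59  0.31 -0.66]
```

Straddling the grip without touching. Now the squeeze.

```bash
python3 -m handwheel '{"gripper":[-1,-1,-1,-1,-1,-1,-1,-1],"slide":[[0,0,0],[0,0,0],[0,0,0],[0,0,0],[0,0,0],[0,0,0],[0,0,0],[0,0,0]],"yaw":[0,0,0,0,0,0,0,0]}' 30
python3 -m handwheel '{"gripper":[-1,-1,-1,-1,-1,-1],"slide":[[0,0,0],[0,0,0],[0,0,0],[0,0,0],[0,0,0],[0,0,0]],"yaw":[0,0,0,0,0,0]}'
python3 - <<'E'
from workcell import camera
import cv2
i=camera("side")["img"][110:190,310:410,::-1];j=camera("wrist")["img"][100:300,160:460,::-1]
cv2.imwrite("pics/sq.png",cv2.vconcat([cv2.resize(i,(600,240)) if 0 else cv2.resize(i[10:60],(600,200)),cv2.resize(j,(600,400))]))
E
```

```text
time: 8.52
ee_pos: [0.4824, -0.266, 0.0665]
tcp_rot: [-179.8, 0.2, 3.1]
wrist_force: [-1.6, 2.2, 5.1]
opening: 0.0408
grasp_force: 32.1
time: 9.02
ee_pos: [0.4824, -0.266, 0.0664]
tcp_rot: [-179.8, 0.2, 3.1]
wrist_force: [-1.6, 2.3, 4.9]
opening: 0.0406
grasp_force: 32.1
```

View pics/sq.png

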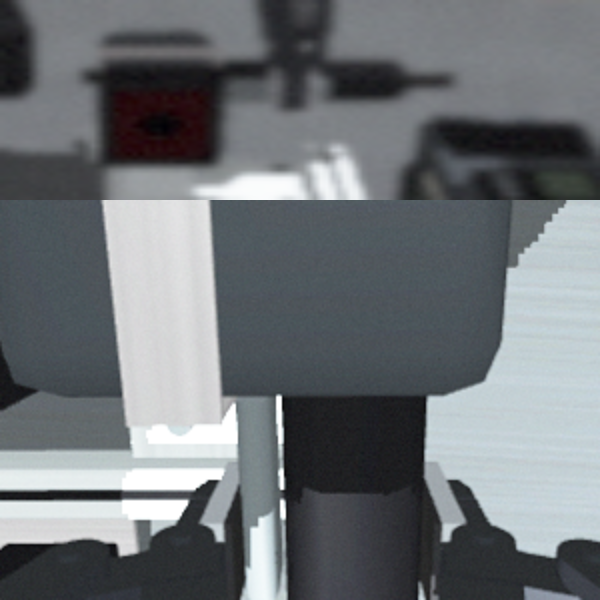

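The picture shows both pads closed on the grip with the blade parallel to it, and the opening of 41 mm matches the end stop. Release and rise.

```bash
python3 -m handwheel '{"gripper":[1,1,1,1,1,1,1,1],"slide":[[0,0,0],[0,0,0],[0,0,0],[0,0,0],[0,0,0],[0,0,0],[0,0,0],[0,0,0]],"yaw":[0,0,0,0,0,0,0,0]}'
python3 -m handwheel '{"gripper":[1,1,1,1,1,1,1],"slide":[[0,0,-30],[0,0,-40],[0,0,-40],[0,0,-40],[0,0,-40],[0,0,-10],[0,0,0]],"yaw":[0,0,0,0,0,0,0]}'
python3 w.py 0.56 0.18 0.26
python3 - <<'E'
from workcell import camera
import cv2
cv2.imwrite("pics/tr.png",cv2.resize(camera("wrist")["img"][60:260,220:420,::-1],(400,400)))
E
```

```text
time: 9.78
ee_pos: [0.4817, -0.2661, 0.0648]
tcp_rot: [-179.7, 0.3, 3.0]
wrist_force: [0.1, 0.1, 0.3]
opening: 0.0853
grasp_force: 0.0
time: 10.37
ee_pos: [0.4838, -0.2674, 0.2688]
tcp_rot: [-179.9, 0.0, 3.0]
wrist_force: [0.2, -0.6, -0.9]
opening: 0.0855
grasp_force: 0.0
t 10.37 q [-2.90e+01  6.50e+00  1.59e+01  9.95e+01  1.00e-01  1.48e+02] p [ 0.4838 -0.2674  0.2688] rpy [-179.93    0.      3.  ] tip az 93.5 tilt 0.07
slide [  99.5 -442.8    9.4] rows 12 each [  8.29 -36.9    0.78]
```

View pics/tr.png

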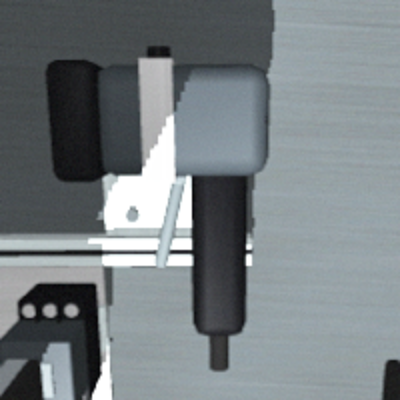

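Trigger sprang back (blade at 165,220 in the crop). Next I'll turn to ~103° and move above the mirror.

```bash
python3 -m handwheel '{"gripper":[1,1,1,1,1,1,1],"slide":[[0,0,0],[0,0,0],[0,0,0],[0,0,0],[0,0,0],[0,0,0],[0,0,0]],"yaw":[-0.125,-0.125,-0.125,-0.125,-0.125,-0.125,-0.125]}'
python3 -m handwheel '{"gripper":[1,1,1,1,1,1,1,1],"slide":[[0,0,0],[0,0,0],[0,0,0],[0,0,0],[0,0,0],[0,0,0],[0,0,0],[0,0,0]],"yaw":[-0.125,-0.125,-0.125,-0.125,-0.125,-0.125,-0.125,0]}'
python3 -m handwheel '{"gripper":[1,1,1,1,1,1,1,1],"slide":[[37,21.4,-1.6],[37,21.4,-1.6],[37,21.4,-1.6],[37,21.4,-1.6],[37,21.4,-1.6],[37,21.4,-1.6],[37,21.4,-1.6],[0,0,0]],"yaw":[0,0,0,0,0,0,0,0]}'
python3 -m handwheel '{"gripper":[1],"slide":[[0,0,0]],"yaw":[0]}'
python3 w.py
python3 - <<'E'
from h import *
from workcell import camera
c=camera("wrist");C=cal(c);i=c["img"][:,:,::-1].copy()
np.savez("wr2.npz",**C);print("cam",-C["R"].T@C["t"])
for k in range(0,640,40): cv2.line(i,(k,0),(k,6),(0,255,255));cv2.putText(i,str(k),(k,16),0,.3,(0,255,255))
for k in range(0,400,40): cv2.line(i,(0,k),(6,k),(0,255,255));cv2.putText(i,str(k),(8,k+4),0,.3,(0,255,255))
cv2.imwrite("pics/wr2.png",i)
E
```

```text
time: 11.0
ee_pos: [0.4824, -0.2667, 0.2627]
tcp_rot: [-179.4, 0.0, 53.5]
wrist_force: [0.2, -0.2, -1.1]
opening: 0.0854
grasp_force: 0.0
time: 11.67
ee_pos: [0.4824, -0.2666, 0.2629]
tcp_rot: [-179.6, -0.4, 103.6]
wrist_force: [1.0, 0.2, -0.1]
opening: 0.0854
grasp_force: 0.0
time: 12.33
ee_pos: [0.5679, 0.0182, 0.2746]
tcp_rot: [-179.7, -0.4, 103.3]
wrist_force: [-0.1, -0.5, 0.4]
opening: 0.0854
grasp_force: 0.0
time: 12.42
ee_pos: [0.567, 0.0143, 0.2748]
tcp_rot: [-179.6, -0.3, 103.3]
wrist_force: [-0.6, 0.6, -1.1]
opening: 0.0851
grasp_force: 0.0
t 12.42 q [  1.3   9.2  19.6 100.9   0.3  78.1] p [0.567  0.0143 0.2748] rpy [-179.62   -0.34  103.26] tip az 151.4 tilt 0.51
cam [0.55434375 0.07817664 0.41796393]
```

View pics/wr2.png

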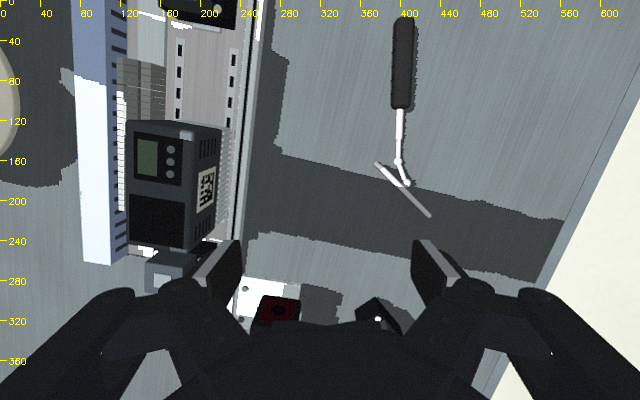

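The wrist view shows the handle from (403,18) to (400.5,109), the head from (376,163) to (430,216), and the code at (206,188). Computing the refined poses.

Run:
```python
from h import *
from workcell import camera
W=dict(np.load("wr2.npz"));T=cal(camera("top"))
t=lambda a,b:(T,(240+a/3.3,120+b/3.3))
def z(uv,h,C=W):
    o,d=ray(C,uv);return (o+d*(h-o[2])/d[2]).round(4)
a=tri([t(36,194),(W,(403,19))]);b=tri([t(170,158),(W,(400.5,108))]);print("handle tri",a,b,np.linalg.norm(a-b))
h=[z((403,19),.02),z((400.5,108),.024)];print("handle plane",h, "len",np.linalg.norm(h[0]-h[1]))
r=z((398,158),.03);print("rod",r)
for n,p,q in(("handle",h[0],h[1]),("handle-rod",h[0],r)): print(n,np.degrees(np.arctan2(*(q-p)[[1,0]])))
print("head tri",tri([t(276,176),(W,(376,163))]),tri([t(340,42),(W,(430,216))]))
e=z((376,163),.06),z((430,216),.06);print("head",e,np.linalg.norm(e[1]-e[0]),"az",np.degrees(np.arctan2(*(e[1]-e[0])[[1,0]])),"mid",(e[0]+e[1])/2)
print("handle edges r60",z((393,60),.026),z((413,60),.026))
print("code",z((206.5,188),.085)); 
# fence outer edge azimuth from wrist
p,q=z((262,20),.02),z((241,235),.02);print("fence az",np.degrees(np.arctan2(*(p-q)[[1,0]])),p,q)
p,q=z((125,122),.127),z((127,248),.127);p,q=z((191,125),.127),z((192,250),.127);print("drive far edge",p,q,np.degrees(np.arctan2(*(p-q)[[1,0]])))
```

```text
handle tri [0.61557463 0.21599646 0.02935716] [0.64047148 0.11459803 0.04241276] 0.10522330957414298
handle plane [array([0.6179, 0.2196, 0.02  ]), array([0.6452, 0.1165, 0.024 ])] len 0.10672815935824996
rod [0.6597 0.0525 0.03  ]
handle -75.16893771143974
handle-rod -75.95568897657729
head tri [ 0.64687501  0.03159151 -0.0423418 ] [ 0.73641457 -0.01776844  0.02049136]
head (array([0.6263, 0.042 , 0.06  ]), array([ 0.7157, -0.0098,  0.06  ])) 0.10332279516157122 az -30.088789408756337 mid [0.671  0.0161 0.06  ]
handle edges r60 [0.6183 0.1701 0.026 ] [0.643 0.176 0.026]
code [ 0.4297 -0.032   0.085 ]
fence az 93.71275844018686 [0.4464 0.1784 0.02  ] [ 0.4654 -0.1144  0.02  ]
drive far edge [0.4223 0.043  0.127 ] [ 0.4383 -0.0934  0.127 ] 96.69033850001448
```

```bash
python3 -m handwheel '{"gripper":[1,1],"slide":[[0,0,0],[0,0,0]],"yaw":[-0.018,0]}'
python3 w.py 0.6353 0.1535 0.12
```

```text
time: 12.68
ee_pos: [0.5667, 0.0109, 0.2763]
tcp_rot: [-179.7, -0.3, 104.2]
wrist_force: [-0.4, 0.2, 0.5]
opening: 0.0853
grasp_force: 0.0
t 12.68 q [  1.    9.   19.6 100.9   0.3  76.7] p [0.5667 0.0109 0.2763] rpy [-179.74   -0.32  104.23] tip az 143.1 tilt 0.41
slide [120.5 102.2 156.5] rows 4 each [30.12 25.55 39.12]
```

```bash
python3 -m handwheel '{"gripper":[1,1,1,1,1,1,1,1],"slide":[[30.1,25.6,10],[30.1,25.6,10],[30.1,25.6,10],[30.1,25.6,20],[0,0,35],[0,0,35],[0,0,35],[0,0,0]],"yaw":[0,0,0,0,0,0,0,0]}'
python3 -m handwheel '{"gripper":[1,1],"slide":[[0,0,0],[0,0,0]],"yaw":[0,0]}'
python3 w.py 0.6353 0.1535 0.003
python3 - <<'E'
from h import *
from workcell import camera
c=camera("wrist");C=cal(c);i=c["img"][:,:,::-1].copy()
np.savez("wr3.npz",**C)
for k in range(0,640,40): cv2.line(i,(k,0),(k,6),(0,255,255));cv2.putText(i,str(k),(k,16),0,.3,(0,255,255))
for k in range(0,400,40): cv2.line(i,(0,k),(6,k),(0,255,255));cv2.putText(i,str(k),(8,k+4),0,.3,(0,255,255))
cv2.imwrite("pics/wr3.png",i)
E
```

```text
time: 13.35
ee_pos: [0.6313, 0.151, 0.1145]
tcp_rot: [-179.1, -0.3, 104.2]
wrist_force: [-1.0, -1.2, -1.3]
opening: 0.0856
grasp_force: 0.0
time: 13.52
ee_pos: [0.6354, 0.1521, 0.1256]
tcp_rot: [-179.9, -0.3, 104.2]
wrist_force: [-0.1, -0.4, 0.5]
opening: 0.0857
grasp_force: 0.0
t 13.52 q [13.3 18.6 14.3 85.8  0.3 89.1] p [0.6354 0.1521 0.1256] rpy [-179.91   -0.32  104.23] tip az 120.0 tilt 0.34
slide [  0.7   0.4 122.6] rows 4 each [ 0.18  0.1  30.64]
```

View pics/wr3.png

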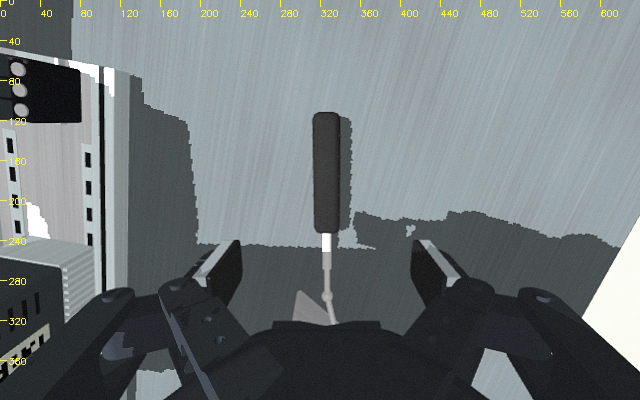

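The handle sits centred (column 326) between the fingers (242 and 413) and parallel to the closing plane. Descend gently.

```bash
python3 -m handwheel '{"gripper":[1,1,1,1,1,1,1,1],"slide":[[0.5,0,30],[0,0,30],[0,0,20],[0,0,12],[0,0,10],[0,0,8],[0,0,4],[0,0,0]],"yaw":[0,0,0,0,0,0,0,0]}'
python3 -m handwheel '{"gripper":[1,1],"slide":[[0,0,0],[0,0,0]],"yaw":[0,0]}'
python3 w.py 0.6353 0.1535 0.003
```

```text
time: 14.23
ee_pos: [0.6341, 0.1538, 0.0091]
tcp_rot: [-179.8, -0.3, 104.3]
wrist_force: [-0.8, -0.2, -0.4]
opening: 0.0855
grasp_force: 0.0
time: 14.4
ee_pos: [0.6345, 0.1539, 0.01]
tcp_rot: [-179.8, -0.3, 104.3]
wrist_force: [0.8, 0.1, -0.7]
opening: 0.0857
grasp_force: 0.0
t 14.4 q [13.5 20.4  3.8 73.5  0.3 89.2] p [0.6345 0.1539 0.01  ] rpy [-179.85   -0.32  104.31] tip az 129.9 tilt 0.36
slide [-0.6  0.7  7. ] rows 1 each [-0.61  0.74  6.96]
```

```bash
python3 -m handwheel '{"gripper":[1,1,1],"slide":[[0,0,4],[0,0,3],[0,0,0]],"yaw":[0,0,0]}'
python3 -m handwheel '{"gripper":[-1,-1,-1,-1,-1,-1,-1,-1],"slide":[[0,0,0],[0,0,0],[0,0,0],[0,0,0],[0,0,0],[0,0,0],[0,0,0],[0,0,0]],"yaw":[0,0,0,0,0,0,0,0]}' 60
python3 -m handwheel '{"gripper":[-1,-1,-1,-1],"slide":[[0,0,0],[0,0,0],[0,0,0],[0,0,0]],"yaw":[0,0,0,0]}'
```

```text
time: 14.65
ee_pos: [0.6335, 0.1537, 0.0011]
tcp_rot: [-179.7, -0.3, 104.3]
wrist_force: [0.4, -0.5, -0.7]
opening: 0.0855
grasp_force: 0.0
time: 15.32
ee_pos: [0.6341, 0.1538, 0.0022]
tcp_rot: [-179.8, -0.3, 104.3]
wrist_force: [0.4, -0.1, 2.7]
opening: 0.0225
grasp_force: 60.1
time: 15.65
ee_pos: [0.6341, 0.1538, 0.0022]
tcp_rot: [-179.8, -0.3, 104.3]
wrist_force: [0.2, 0.0, 5.0]
opening: 0.0231
grasp_force: 60.4
```

Gripped at 23 mm. Lift and turn.

```bash
python3 -m handwheel '{"gripper":[-1,-1,-1,-1,-1,-1,-1,-1],"slide":[[0,0,-10],[0,0,-18],[0,0,-18],[0,0,-10],[0,0,0],[0,0,0],[0,0,0],[0,0,0]],"yaw":[0,0,0,0,0.063,0.063,0.062,0]}'
python3 -m handwheel '{"gripper":[-1,-1],"slide":[[0,0,0],[0,0,0]],"yaw":[0,0]}'
python3 w.py 0.527 0.125 0.057
```

```text
time: 16.32
ee_pos: [0.6338, 0.1534, 0.0575]
tcp_rot: [-179.6, -0.3, 93.4]
wrist_force: [-0.0, -0.1, -2.3]
opening: 0.0228
grasp_force: 59.6
time: 16.48
ee_pos: [0.6339, 0.1535, 0.0575]
tcp_rot: [-179.7, -0.3, 93.6]
wrist_force: [-0.5, -0.6, -0.8]
opening: 0.0226
grasp_force: 59.6
t 16.48 q [13.5 19.3  7.6 78.6  0.3 99.8] p [0.6339 0.1535 0.0575] rpy [-179.66   -0.27   93.65] tip az 145.3 tilt 0.43
slide [ -21.6 -108.5    1.1] rows 3 each [ -7.2  -36.16   0.36]
```

```bash
python3 -m handwheel '{"gripper":[-1,-1,-1,-1,-1,-1,-1,-1],"slide":[[-3.6,-18,0],[-3.6,-18,0],[-3.6,-18,0],[-3.6,-18,0],[-3.6,-18,0],[-3.6,-18.5,0],[0,0,0],[0,0,0]],"yaw":[0,0,0,0,0,0,0,0]}'
python3 -m handwheel '{"gripper":[-1,-1,-1,-1],"slide":[[0,0,0],[0,0,0],[0,0,0],[0,0,0]],"yaw":[0,0,0,0]}'
python3 w.py 0.527 0.125 0.057
python3 - <<'E'
from h import *
from workcell import camera
out=[]
for n,x,y,w,h,s in(("top",270,150,200,120,4),("side",270,120,160,60,5)):
    c=camera(n);np.savez(f"{n}_f.npz",**cal(c));i=cv2.resize(c["img"][y:y+h,x:x+w,::-1],None,fx=s,fy=s,interpolation=cv2.INTER_CUBIC)
    i=cv2.copyMakeBorder(i,0,0,0,800-i.shape[1],cv2.BORDER_CONSTANT)[:,:800]
    out.append(i[:300] if n=="side" else i[:300])
cv2.imwrite("pics/fin.png",cv2.vconcat(out))
E
```

```text
time: 17.15
ee_pos: [0.5269, 0.1252, 0.0587]
tcp_rot: [-179.7, -0.3, 93.6]
wrist_force: [0.5, 0.8, -1.5]
opening: 0.0231
grasp_force: 59.8
time: 17.48
ee_pos: [0.5275, 0.1254, 0.0581]
tcp_rot: [-179.7, -0.3, 93.5]
wrist_force: [-0.3, 0.1, -1.2]
opening: 0.0232
grasp_force: 59.8
t 17.48 q [13.2  4.4 -9.7 76.2  0.3 99.7] p [0.5275 0.1254 0.0581] rpy [-179.68   -0.27   93.55] tip az 143.2 tilt 0.42
slide [-0.3 -0.5  1.1] rows 1 each [-0.33 -0.55  1.06]
```

View pics/fin.png

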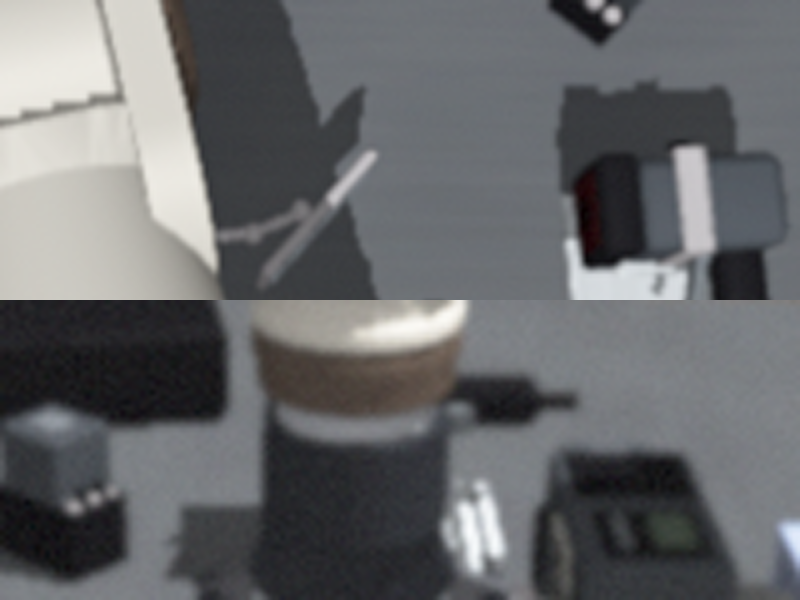

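The final top view shows the head from about (336,220) to (363.8,188), with the scanner window to its right. The arm hides it in the side view. Checking position and angle numerically.

Run:
```python
from h import *
T=dict(np.load("top_f.npz"))
def z(uv,h,C=T):
    o,d=ray(C,uv);return o+d*(h-o[2])/d[2]
g=lambda a,b:(270+a/4,150+b/4)
a,b=z(g(264,281),.115),z(g(375,153),.115);print(a,b,"len",np.linalg.norm(a-b),"az",np.degrees(np.arctan2(*(b-a)[[1,0]])),"mid",(a+b)/2)
v=np.array([.536,-.025,.115]);t=np.array([np.cos(np.radians(-41.5)),np.sin(np.radians(-41.5)),0]);n=np.array([-t[1]*-1,0,0])
print("expected px ends",((proj(T,[v-.048*t,v+.048*t])-[270,150])*4).round(0))
# window centre of scanner in this frame
s=np.array([.549,-.231]);e=np.radians(3.5);print("sc head far-left/right top",((proj(T,[[*(s+np.array([-np.sin(e)*.05-x*np.cos(e)*-1,np.cos(e)*.05+x*np.sin(e)])),.121] for x in(.03,-.03)])-[270,150])*4).round(0))
```

```text
[0.49999557 0.00989938 0.115     ] [ 0.5745617  -0.05457804  0.115     ] len 0.09857710033866296 az -40.850009301824194 mid [ 0.53727863 -0.02233933  0.115     ]
expected px ends [[269. 281.]
 [379. 157.]]
sc head far-left/right top [[592. 150.]
 [603. 253.]]
```

The glass centre is within about 2 mm and the angle within about 1° of the target. It's holding steady, so I'm handing in.

```bash
python3 -c "
from workcell import ticket,sensors
o=sensors.get_obs();print(o['time'],o['grasp_force'],abs(o['qd']).max());print(ticket.job_done())"
```

```text
17.5833 59.82801139354706 0.23204541782936905
the job is handed in; nothing more can be done
None
```

The job is handed in at 17.6 s: the trigger was squeezed fully and sprang back, and the mirror is still held by its handle at the view spot, about 2 mm and 1° from target by the top camera (its up/down tilt couldn't be checked by camera).

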